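# Score the potted ball on the pool scoring console

## Robot

A 6-joint arm with a two-finger parallel gripper is mounted at the origin on the work surface. World frame = base frame: x ahead of the robot, y to its left, z up, the work surface at z = 0. Lengths are in m, angles in rad, forces in N, time in s.
With the tool pointing down it reaches from about 0.325 to 0.775 m from the base axis. Payload 5.5 kg.
Tool frame: the origin (TCP) lies between the finger pads; the fingertips stand 8 mm ahead of it and the grasp point (between the pads) lies 11 mm behind it (tcp_to_tips is the distance from the TCP to the fingertips, in m); z points along the fingers, y is the line along which they close (so a half turn about z gives the same grasp; the last joint's range is limited). The gripper opens to 88 mm and grips with 3 to 60 N. Pads are 20 mm wide; open, the fingers measure 115 mm over their backs; the gripper's body (75 mm by 178 mm) begins 61 mm behind the grasp point.
Start: joints at [1.078, 0.091, 1.231, -0, 1.82, -0.057], TCP at [0.253, 0.544, 0.231] pointing down, gripper open.
Joint ranges: [-2.87, 2.87], [-0.86, 2.18], [0.17, 2.46], [-1.51, 4.65], [0.06, 2.69], [-2.65, 2.65]. Speed limits (rad/s): [2.57, 2.57, 3.01, 3.14, 3.14, 3.14].

## Interface

Orientations are given as a unit quaternion [w, x, y, z].
In Python, from bench import * gives the robot as it stands. Calls block until the motion is done:
- move_to(position, orientation): joint-space move of the TCP to a pose.
- move_l(position, speed=0.15, orientation=None): straight line of the TCP; orientation=None keeps the orientation; speed is the mean speed in m/s.
- movej(angles): joint-space move.
- gripper_open() and close(): open the fingers fully, or close them until they stop; the grip force is fixed at half the most.
- hold(seconds).
- inverse_kinematics(position, orientation): joint angles nearest the present ones, or None.
- state(): the state.
- get_image(name): name is "scene" or "top"; returns a dict with "frame" (384x512x3 uint8, blue, green, red), "depth" (384x512 float32, m along the optical axis (not along the pixel's ray), 0 where there is no reading), "camera_matrix" (3x3 intrinsics, pixels), "view" (4x4, takes a point from world to camera coordinates). Camera axes: x right, y up, looking along -z (the intrinsics and any distortion apply to the point x, -y, -z); pixel columns grow to the right and rows downward; lengths in m; the calibration is good to about 2 mm. A picture is of the moment at which its call begins.
A pose or a line that the arm cannot do raises IKError and nothing moves.
- job_done(): hands the job in; it is judged then, once.
The state is a dict: "time": time; "joint_pos": joint angles; "dq": joint speeds; "joint_torque": joint torques, N m; "ee_pos": TCP position; "ee_rot": TCP orientation; "ft_force": force on the tool from outside, world axes, zero at the start; "moment": the same for the moment, N m; "finger_gap": finger opening in m; "finger_force": force on a finger pad.
Only numpy, scipy, OpenCV 4.12 (cv2) and the standard library are available. Lean on these libraries where they do the work, as an engineer would, in place of code of your own. Each camera call takes 0.05 s, during which the arm holds its last target. There are 200 camera calls.

## Task

The ball lying alone in the brass catch tray has just been potted: on the scoring console, press the round button of the same colour gently with the fingertips until it is well down and let it come up again, then press the long white enter key the same way and let it come up too. Leave the other three buttons alone, do not shift or pick up any ball, chalk, the glass or the dart case, and finish with the hand clear.

Things in the scene. Friction and masses are not known exactly. Their poses are not given: they have to be found in the camera images.
- console: Fixed black slab 190 x 400 x 30 mm; origin at the centre of its underside, x across its short side away from the robot (yaw varies), y along its long side. Four round coloured buttons stand on it in a row along y, 40 mm from its centre towards +x, spaced 85 mm, the order of the colours varies. The long white enter key is 55 mm from its centre towards -x. One chalk cube stands on it.
- btn_red_top (a point): Centre of the top face of the red round push button (36 mm across, in a black collar 52 mm across and 12 mm high on the console top). The top face stands 54 mm above the table, 12 mm above the collar; this point goes down with the button.
- btn_red (a joint): Travel of the red button in m: 0 up, 0.010 fully down. A light spring returns it; it starts to move at 1.5 N and needs 4 N at half travel and 6.5 N fully down, on a hard stop; well down means at least half its travel.
- btn_yellow_top (a point): Centre of the top face of the yellow round push button (36 mm across, in a black collar 52 mm across and 12 mm high on the console top). The top face stands 54 mm above the table, 12 mm above the collar; this point goes down with the button.
- btn_yellow (a joint): Travel of the yellow button in m: 0 up, 0.010 fully down. A light spring returns it; it starts to move at 1.5 N and needs 4 N at half travel and 6.5 N fully down, on a hard stop; well down means at least half its travel.
- btn_blue_top (a point): Centre of the top face of the blue round push button (36 mm across, in a black collar 52 mm across and 12 mm high on the console top). The top face stands 54 mm above the table, 12 mm above the collar; this point goes down with the button.
- btn_blue (a joint): Travel of the blue button in m: 0 up, 0.010 fully down. A light spring returns it; it starts to move at 1.5 N and needs 4 N at half travel and 6.5 N fully down, on a hard stop; well down means at least half its travel.
- btn_green_top (a point): Centre of the top face of the green round push button (36 mm across, in a black collar 52 mm across and 12 mm high on the console top). The top face stands 54 mm above the table, 12 mm above the collar; this point goes down with the button.
- btn_green (a joint): Travel of the green button in m: 0 up, 0.010 fully down. A light spring returns it; it starts to move at 1.5 N and needs 4 N at half travel and 6.5 N fully down, on a hard stop; well down means at least half its travel.
- enter_top (a point): Centre of the top face of the long white enter key (32 mm in console x, 106 mm in console y), 48 mm above the table, 14 mm above the black surround it sinks into.
- enter (a joint): Travel of the white enter key in m: 0 up, 0.010 fully down. A light spring returns it; it starts to move at 1.5 N and needs 4 N at half travel and 6.5 N fully down, on a hard stop; well down means at least half its travel.
- catch_center (a point): Centre of the inner floor (6 mm above the table) of the catch tray: a small square brass-coloured open box, 72 mm square outside, 25 mm high, fixed, with exactly one ball in it. It stands to the left or the right of the console.
- ball_rack: Dark wooden ball rack, fixed open box 204 x 72 x 25 mm with three cells in a row along its x, origin at the centre of its underside. It holds the other three balls and stands on the other side of the console from the catch tray.
- ball_red_center (a point): Centre of the plain red pool ball (57 mm across, loose, 165 g). It lies in the catch tray or in a cell of the rack, its centre 35 mm above the table.
- ball_yellow_center (a point): Centre of the plain yellow pool ball (57 mm across, loose, 165 g). It lies in the catch tray or in a cell of the rack, its centre 35 mm above the table.
- ball_blue_center (a point): Centre of the plain blue pool ball (57 mm across, loose, 165 g). It lies in the catch tray or in a cell of the rack, its centre 35 mm above the table.
- ball_green_center (a point): Centre of the plain green pool ball (57 mm across, loose, 165 g). It lies in the catch tray or in a cell of the rack, its centre 35 mm above the table.
- chalk_a: Loose cue chalk cube, white with a blue top, 22 mm wide and 22 mm high, standing on the console top near one end of the enter key; origin at the centre of its underside.
- chalk_b: Another loose chalk cube of the same size, on the table to the left of the console; origin at the centre of its underside.
- tumbler: Loose empty glass tumbler, 72 mm across, 100 mm high, on the table beyond the console; origin at the centre of its underside.
- dart_case: Loose closed orange dart case, 70 x 160 x 26 mm, on the table beyond the console; origin at the centre of its underside.
Things that resemble listed ones, but are neither listed nor needed, are in the scene too. Of the things like the part that bears ball_green_center, leave any that is purple; of the rest the smaller one is meant. Of the things shaped like the part that bears ball_red_center, the red one is meant.

How it is judged:
On the way, in this order (a step that is already met when the one before it is completed fails the run):
1. the button of the potted ball's colour is pressed down by the fingers (((horizontal distance between ball_red_center and catch_center below 0.03 m and value of joint btn_red above 0.005 m and contact force between the fingers and anything else above 0.5 N) or (horizontal distance between ball_yellow_center and catch_center below 0.03 m and value of joint btn_yellow above 0.005 m and contact force between the fingers and anything else above 0.5 N) or (horizontal distance between ball_blue_center and catch_center below 0.03 m and value of joint btn_blue above 0.005 m and contact force between the fingers and anything else above 0.5 N) or (horizontal distance between ball_green_center and catch_center below 0.03 m and value of joint btn_green above 0.005 m and contact force between the fingers and anything else above 0.5 N))), for 0.04 s.
2. that button has come up again (value of joint each of btn_red, btn_yellow, btn_blue, btn_green below 0.0015 m), for 0.05 s.
3. the white enter key is pressed down by the fingers (all of step 2 and value of joint enter above 0.005 m and contact force between the fingers and anything else above 0.5 N), for 0.04 s.
At the end, for the whole second after the job is handed in: All four buttons and the enter key are up again (within 1.5 mm), and every ball, chalk cube, the tumbler and the dart case is within 12 mm of where it was (all of step 2 and value of joint enter below 0.0015 m and distance of each of ball_red_center, ball_yellow_center, ball_blue_center, ball_green_center, chalk_a, chalk_b, tumbler, dart_case from where it was at the start of the episode below 0.012 m and horizontal distance between any of ball_red_center, ball_yellow_center, ball_blue_center, ball_green_center and catch_center below 0.03 m); the robot touches nothing.
It fails at once if a round button is pressed (over 2.5 mm) though the ball of its colour is not in the catch tray ((value of joint btn_red above 0.0025 m and not (horizontal distance between ball_red_center and catch_center below 0.03 m)) or (value of joint btn_yellow above 0.0025 m and not (horizontal distance between ball_yellow_center and catch_center below 0.03 m)) or (value of joint btn_blue above 0.0025 m and not (horizontal distance between ball_blue_center and catch_center below 0.03 m)) or (value of joint btn_green above 0.0025 m and not (horizontal distance between ball_green_center and catch_center below 0.03 m))).
It fails at once if a ball, a chalk cube, the tumbler or the dart case is shifted, lifted or carried by more than 12 mm (distance of any of ball_red_center, ball_yellow_center, ball_blue_center, ball_green_center, chalk_a, chalk_b, tumbler, dart_case from where it was at the start of the episode above 0.012 m).
It fails at once if the fingers or the arm push on anything with more than 60 N (contact force between any of the fingers, the arm and anything else above 60 N).
It also fails if it takes over 38 s, if anything falls off the work surface, if the arm or the gripper's body presses on something with over 40 N, if the wrist force passes 120 N, or if a joint passes its speed limit or range.

## Working session

There is one attempt and no reset: what is moved stays moved. The work goes in short steps, each a Python script; the robot and the scene stay as the last script left them, time stands still between calls to the robot, and variables do not carry over. Pictures are saved under pics/ and viewed, at most 10 in all, crops included, and the job is handed in when it is done.

```bash
mkdir -p pics; python3 - <<'E'
from bench import *
import cv2,numpy as np
for n in("top","scene"):
    g=get_image(n); cv2.imwrite(f"pics/{n}1.png",g["frame"]); np.savez(f"{n}.npz",**g)
    print(n,g["camera_matrix"],g["view"],list(g))
print(state())
E
```

```text
top [[387.81703593   0.         257.22515537]
 [  0.         387.81703593 195.74337902]
 [  0.           0.           1.        ]] [[ 0.06081865 -0.99814283  0.00346242 -0.0382203 ]
 [ 0.9745271   0.06012917  0.21605882 -0.54815094]
 [-0.21586575 -0.00976619  0.97637421 -1.13028462]
 [ 0.          0.          0.          1.        ]] ['frame', 'depth', 'camera_matrix', 'view']
scene [[439.59500208   0.         255.26727906]
 [  0.         439.59500208 198.70033027]
 [  0.           0.           1.        ]] [[ 0.88705067  0.4615535  -0.01046342 -0.48915143]
 [-0.39306253  0.76691934  0.50728352  0.20465346]
 [ 0.24216309 -0.44587341  0.8617157  -1.88198243]
 [ 0.          0.          0.          1.        ]] ['frame', 'depth', 'camera_matrix', 'view']
{'time': 0.1, 'joint_pos': array([ 1.07832131e+00,  9.17927664e-02,  1.23171779e+00, -9.19098720e-06,
        1.81977869e+00, -5.67035164e-02]), 'dq': array([-0.00035184,  0.00075265, -0.00346742,  0.00197279, -0.00274223,
        0.00074223]), 'joint_torque': array([ 3.01784596e-03, -4.47854340e+01, -4.07571495e+01,  7.01147318e-02,
        2.83733517e-02, -1.16934698e-04]), 'ee_pos': array([0.25316252, 0.54371939, 0.22964134]), 'ee_rot': array([-2.25729220e-04,  2.16166868e-01,  9.76356065e-01, -8.17724778e-04]), 'ft_force': array([-0.7284284 , -0.17432986, -0.42543796]), 'moment': array([ 0.01274294,  0.05900261, -0.01334524]), 'finger_force': 0.0, 'finger_gap': 0.08758797992451643}
```

View pics/top1.png

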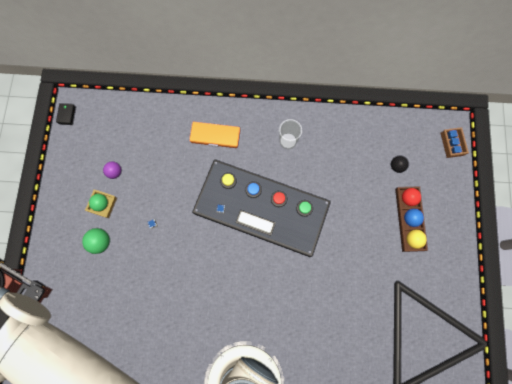

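View pics/scene1.png

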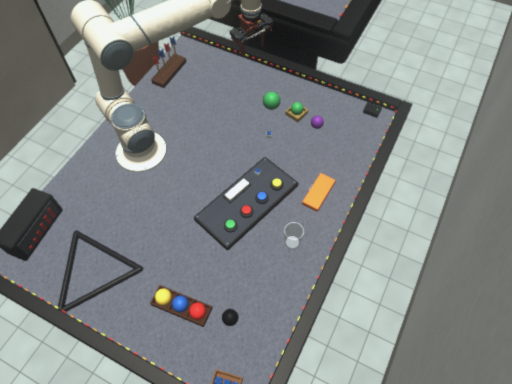

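The potted ball is the green one: in the top view the small green ball sits in the brass tray at (98,202). The larger green ball at (95,240) is a decoy, and the rack holds red, blue and yellow. The green button is at about (305,208), the enter key at (256,223) and the chalk at (221,209).

```bash
cat > loc.py <<'E'
import cv2,numpy as np
def ray(g,px,z):
    K,V=g["camera_matrix"],g["view"]; R,t=V[:3,:3],V[:3,3]
    d=np.linalg.inv(K)@[px[0],px[1],1]; d=R.T@(d*[1,-1,-1]); c=-R.T@t
    return c+d*(z-c[2])/d[2]
def blobs(g,lo,hi,amin=15):
    m=cv2.inRange(cv2.cvtColor(g["frame"],cv2.COLOR_BGR2HSV),lo,hi)
    n,_,s,c=cv2.connectedComponentsWithStats(m)
    return [(c[i].round(1),s[i,4]) for i in range(1,n) if s[i,4]>=amin]
C=dict(green=((50,120,60),(75,255,255),.054),yellow=((22,150,120),(34,255,255),.054),blue=((100,130,80),(120,255,255),.054),red=((0,160,90),(6,255,255),.054),white=((0,0,200),(179,40,255),.048))
E
python3 - <<'E'
from loc import *
for n in("top","scene"):
    g=np.load(n+".npz")
    for k,(lo,hi,z) in C.items():
        for c,a in blobs(g,lo,hi):
            p=ray(g,c,z)
            if .3<p[0]<.75 and -.3<p[1]<.62: 
                d=g["depth"][int(round(c[1])),int(round(c[0]))]
                K,V=g["camera_matrix"],g["view"]; pc=np.array([(c[0]-K[0,2])/K[0,0]*d,-(c[1]-K[1,2])/K[1,1]*d,-d])
                print(n,k,c,a,p.round(4),"depth",(V[:3,:3].T@(pc-V[:3,3])).round(4))
E
```

```text
top green [ 97.9 202. ] 208 [0.501  0.4824 0.054 ] depth [0.5    0.48   0.0597]
top green [ 95.6 240.6] 469 [0.3832 0.4716 0.054 ] depth [0.3819 0.4647 0.0706]
top blue [253.2 188. ] 88 [0.5745 0.0094 0.054 ] depth [0.576  0.0095 0.048 ]
top blue [219.8 207.6] 27 [0.5066 0.1076 0.054 ] depth [0.5073 0.108  0.0504]
top blue [151.2 223. ] 23 [0.4464 0.3115 0.054 ] depth [0.4515 0.3224 0.0151]
top red [279.7 196.1] 58 [ 0.5539 -0.0738  0.054 ] depth [ 0.5547 -0.074   0.0506]
top white [288.1 137.9] 82 [ 0.7479 -0.0918  0.048 ] depth [ 0.7673 -0.095  -0.0022]
top white [255.1 221.7] 348 [ 0.4706 -0.0029  0.048 ] depth [ 0.4711 -0.0029  0.0451]
scene green [271.   98.8] 176 [0.3846 0.4734 0.054 ] depth [0.3906 0.4605 0.0691]
scene green [296.5 107.4] 86 [0.5066 0.4787 0.054 ] depth [0.5065 0.4792 0.0534]
scene green [229.9 223.7] 63 [ 0.5259 -0.1546  0.054 ] depth [ 0.5252 -0.1536  0.0517]
scene blue [261.4 195.5] 66 [0.5746 0.0081 0.054 ] depth [0.5747 0.0078 0.0545]
scene red [246.  209.5] 60 [ 0.5508 -0.0738  0.054 ] depth [ 0.5527 -0.0769  0.0605]
scene white [236.5 188.5] 174 [ 0.4715 -0.0048  0.048 ] depth [ 0.4711 -0.0041  0.0467]
```

```bash
cat > press.py <<'E'
from bench import *
import numpy as np
from scipy.spatial.transform import Rotation as Rn
y=np.array([.26,.966,0]); y/=np.linalg.norm(y); z=np.array([0,0,-1.]); x=np.cross(y,z)
q=Rn.from_matrix(np.c_[x,y,z]).as_quat()[[3,0,1,2]]
def press(px,py,top,up=.13):
    move_to([px,py,up],q)
    tip=state_tip=.008
    move_l([px,py,top+tip+.012],.1); hold(.2)
    f0=state()["ft_force"][2]
    for d in np.arange(.006,-.0095,-.001):
        move_l([px,py,top+tip+d],.03)
        s=state(); f=s["ft_force"][2]-f0; dn=top-(s["ee_pos"][2]-tip)
        print(f"cmd {d*1e3:.0f} tip {-dn*1e3:.1f} f {f:.2f}")
        if f>5.3 or f>15: break
    hold(.15); print("held",state()["ft_force"][2]-f0)
    move_l([px,py,up],.1); hold(.2); print(state()["time"],state()["ee_pos"])
E
python3 - <<'E'
from press import *
from loc import *
close(); print(state()["finger_gap"])
press(.528,-.155,.054)
g=get_image("top"); cv2.imwrite("pics/top2.png",cv2.resize(g["frame"][130:280,60:460],None,fx=2,fy=2))
E
```

```text
0.0005627333106853454
cmd 6 tip 5.6 f -0.31
cmd 5 tip 4.9 f 0.81
cmd 4 tip 3.9 f -0.91
cmd 3 tip 2.9 f 0.07
cmd 2 tip 1.9 f -0.17
cmd 1 tip 0.9 f -0.10
cmd 0 tip 0.3 f 0.59
cmd -1 tip -0.8 f 1.24
cmd -2 tip -1.9 f 2.61
cmd -3 tip -2.9 f 3.10
cmd -4 tip -3.9 f 3.30
cmd -5 tip -4.9 f 3.85
cmd -6 tip -5.9 f 4.08
cmd -7 tip -6.9 f 4.54
cmd -8 tip -7.8 f 4.59
cmd -9 tip -8.7 f 4.68
held 5.816333114950358
10.3917 [ 0.52764487 -0.15488464  0.12912877]
```

View pics/top2.png

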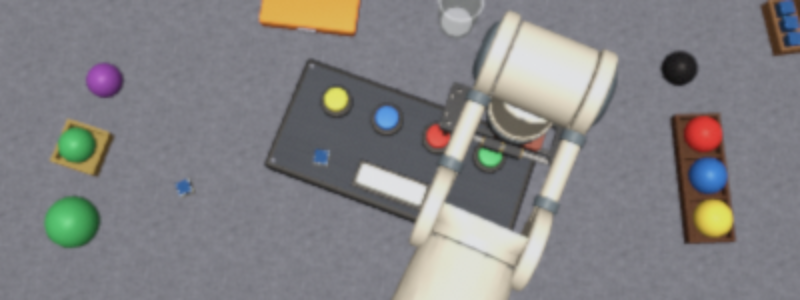

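The green button (now visible at (490,155) in the crop) went down about 8.7 mm, at a force that matches its spring. The balls and chalk have not moved. Next is the enter key.

```bash
python3 - <<'E'
from press import *
from loc import *
press(.471,-.005,.048)
move_l([.40,.02,.28],.2); hold(.3)
for n in("top","scene"):
    g=get_image(n); cv2.imwrite(f"pics/{n}3.png",g["frame"])
E
```

```text
cmd 6 tip 5.6 f 0.05
cmd 5 tip 5.0 f -0.44
cmd 4 tip 3.9 f -0.53
cmd 3 tip 2.9 f -1.22
cmd 2 tip 1.9 f 0.42
cmd 1 tip 0.9 f -0.37
cmd 0 tip 0.2 f 0.46
cmd -1 tip -0.8 f 1.28
cmd -2 tip -1.9 f 0.99
cmd -3 tip -2.9 f 0.92
cmd -4 tip -3.9 f 2.06
cmd -5 tip -4.9 f 2.72
cmd -6 tip -5.9 f 3.00
cmd -7 tip -6.9 f 3.88
cmd -8 tip -7.8 f 4.29
cmd -9 tip -8.8 f 5.62
held 4.94018479481587
17.525 [ 0.47066563 -0.00496947  0.12924542]
```

View pics/scene3.png

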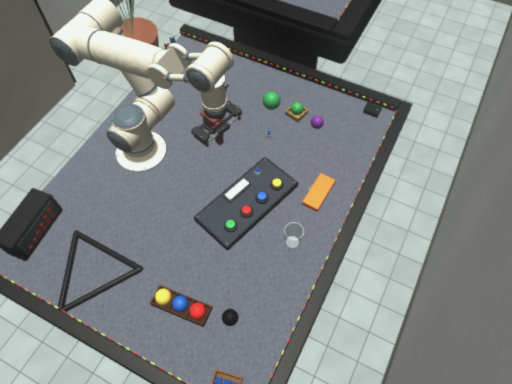

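The hand is clear at about (215,120). The buttons, the key (237,188), the chalk (257,171) and the balls look as they did at the start.

```bash
python3 -c "
from bench import *
print(job_done())"
```

```text
the job is handed in; nothing more can be done
None
```

I pressed the green button (the green ball was in the tray) and then the enter key, each about 9 mm down at under 6 N and released, and handed the job in with the hand clear and nothing visibly shifted; no verdict was returned.

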